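# Drive a stuck spacer out of an inclined lens tube

## Task

A lens spacer is stuck in the black lens tube, which stays clamped at its slant above the catch tray. Take the long thick drift from the drift rack, push the spacer with it from the tube's upper end down and out of the lower end so that it drops into the tray, without ramming the drift against the tube, then hang the drift upright in the same hole of the rack again and let go of it. Leave the other tools and things on the bench where they are.

Things in the scene. Friction and masses are not known exactly. Their poses are not given: they have to be found in the camera images.
- lens_tube: Black lens tube, 100 mm long, 46 mm outside, plain through bore of 36 mm diameter, clamped rigidly; the bore slants 28 degrees from vertical, upper mouth leaning towards the robot's side. Origin: centre of the upper mouth. +z along the bore axis, up and out of the upper mouth; bore from z = 0 to -100 mm. y level. A spring plunger in the wall (+x side, z = -62 mm) presses on the spacer.
- tube_exit (a point): Centre of the lens tube's lower mouth (tube z = -100 mm), about 92 mm above the bench top, over the catch tray.
- mount: Black rail column holding the tube by a ring clamp, 40 mm square, its axis 99 mm from the tube's axis on the tube's -y side, its top 173 mm above this origin. Origin: on the breadboard straight under the middle of the tube; z up, x level and the way the bore runs downhill. The breadboard's top is 12.7 mm above the bench top. Fixed.
- spacer: White plastic spacer, 34 mm diameter, 60 mm long, about 60 g; flat upper end wall with an 8 mm aperture in its middle. Origin: centre of the upper end face; body from z = 0 to -60 mm. At the start the upper face lies 20 mm deep in the bore, held by friction; roughly 9 to 17 N along the bore move it. Once that face has passed the plunger (62 mm deep) the spacer slides out by itself.
- spacer_mid (a point): Point at the middle of the spacer, on its axis, 30 mm from either end.
- drift: Long thick drift, 166 mm, about 0.2 kg: aluminium rod 24 mm diameter, 100 mm long, flat white end; 46 mm collar, 6 mm thick; round black handle 28 mm diameter, 60 mm long. Hangs upright in one of the rack's three holes, collar on the rack's top. Origin: on the axis at the collar's underside; +z along the axis to the handle: rod z = 0 to -100 mm, collar 0 to 6, handle 6 to 66 mm.
- drift_tip (a point): Centre of the drift's flat working end, at drift z = -100 mm.
- drift_grip (a point): Point on the drift's axis in the handle, 26 mm above the collar's top (drift z = 32 mm), where it is gripped.
- rack: Aluminium drift rack: a 6 mm plate, 74 by 236 mm, on two end legs, its top 121 mm above the origin. Three through holes of 34 mm diameter along the rack's y, at y = -75, 0 and +75 mm; the drift, the pin punch and the stub drift hang in them, which in which varies. Open space below the plate. Origin: centre of the footprint on the breadboard; z up. Fixed.
- tray: Shallow open aluminium catch tray with a dark rubber floor, 160 mm by 112 mm and 36 mm high outside, walls 4 mm, under the lower mouth of the lens tube. Origin: centre of its underside; x along the 160 mm side, z up. Fixed.
- pin_punch: Bystander in the rack: pin punch with thin 10 mm rod and slim 18 mm by 50 mm black handle, its top 56 mm above the rack. Origin at the underside of the collar.
- stub_drift: Bystander in the rack: short drift with 24 mm by 55 mm rod and a 32 mm black ball knob, its top 46 mm above the rack. Origin at the underside of the collar.
- pedestal_post: Bystander: standing steel pedestal post, 25 mm diameter, 78 mm tall on a 38 mm foot. Origin at the centre of its foot.
- circuit_board: Bystander: green circuit board, 58 by 84 mm, lying flat. Origin under its centre.
- usb_hub: Bystander: flat grey hub box, 30 by 110 by 14 mm. Origin under its centre.
- hex_driver: Bystander: black-handled driver 170 mm long, lying. Origin under its middle.
Things that resemble listed ones, but are neither listed nor needed, are in the scene too. Leave any orange or red look-alike of the drift alone.

How it is judged:
By the outcome, as a careful person would: the job done as asked, in the order asked, and still so for the second after the job is handed in, with the robot touching nothing.
It also fails if it takes over 61 s, if anything falls off the work surface, if the arm or the gripper's body presses on something with over 40 N, if the wrist force passes 120 N, or if a joint passes its speed limit or range.

## Robot

A 7-joint arm with a two-finger parallel gripper is mounted at the origin on the work surface. World frame = base frame: x ahead of the robot, y to its left, z up, the work surface at z = 0. Lengths are in mm, angles in rad, forces in N, time in s.
With the tool pointing down it reaches from about 425 to 825 mm from the base axis. Payload 3.6 kg.
Tool frame: the origin (TCP) lies on the centre line of the jaws, within the pads' length; the fingertips stand 17 mm ahead of it and the grasp point (between the pads) lies 2 mm behind it; z points along the fingers, y is the line along which they close (so a half turn about z gives the same grasp; the last joint's range is limited). The gripper opens to 85 mm and grips with 20 to 120 N. Pads are 22 mm wide; open, the fingers measure 114 mm over their backs; the gripper's body (76 mm by 85 mm) begins 54 mm behind the grasp point. The pads swing forward as they close: fully open they stand 13 mm farther back than shut.
Start: joints at [-1.369, 0.615, -0.013, 1.423, 0.008, 1.103, -0.04], TCP at [147.395, 633.039, 248.297] pointing down, gripper open.
Joint ranges: [-3.12, 3.12], [-0.3, 2.06], [-1.34, 1.32], [0.26, 2.42], [-1.36, 4.5], [0.01, 1.98], [-2.84, 2.84]. Speed limits (rad/s): [2.79, 2.79, 3.14, 3.14, 3.14, 3.14, 3.14].

## Interface

Orientations are given as [roll, pitch, yaw] about the fixed x, y, z axes, in that order (R = Rz(yaw) Ry(pitch) Rx(roll)).
In Python, from workcell import * gives the robot as it stands.
- The arm moves only by the shell command python3 -m inch 'ROWS' [FORCE]. ROWS is JSON, a list that holds one entry, the list of rows, each a list of 5 numbers: the shift along the tool's x, y, z in cm, then the turn about the tool's z in degrees, then the opening in per cent of the stroke, from 0 (shut) to 100 (fully open). A call has 1 to 12 rows; each row is the pose to reach, as a shift and turn from the pose commanded when the call began, along the tool's axes at that moment; what a row does not reach only later rows make up. A row lasts 1/10 s, in which the tool goes at most 50 mm and 8.59 degrees, less where a joint would pass 70% of its speed; a pose out of reach is approached as far as the arm can. A call with a gripper value outside its range is refused whole. The fingers move at their own pace and stop on an object; FORCE is the grip in N (left out, the last holds). Time passes only in rows, so rows that repeat a pose let the fingers close. It gives the time, the measured TCP pose, the force, the opening and the grip force at its end, in the units of the state.
- get_obs(): the state, without advancing time (a new reading comes with each control period).
- get_image(name): name is "scene" or "side" or "wrist"; returns a dict with "img" (384x512x3 uint8, red, green, blue), "fx", "fy", "cx", "cy" (pixels), "R" (3x3) and "t" (3): a world point X has camera coordinates R X + t. Camera axes: x right, y down, z forward; pixel columns grow to the right and rows downward; lengths in mm; the calibration is good to about 2 mm. The wrist camera is an equidistant fisheye: a pixel r from the principal point sees the ray r / f radians off the axis. A picture is of the moment at which its call begins. There is no depth.
- job_done(): hands the job in; it is judged then, once.
Trained networks look in a picture, given as the dict that the camera call returned (one of the last four; its "shot" number tells which), for a name from the list of things; names that differ only in an ending like _2 or _b are one class to them, and where a whole thing is asked for, a point or a joint stands for the part that bears it (a point fixed in the world has none). Each returns a list of dicts, best first, with "confidence" (0 to 1); they miss things now and then, are a little off and sometimes report something else, mostly with a low value. They report only what shows in the picture. A call takes as long as a camera call. They do not tell look-alikes from the thing itself.
- silhouettes(picture, target): "pixels" (384x512 bool, what is visible of it) and "xy" ([column, row] in pixels, amid what is visible of it).
The state is a dict: "clock": time; "q": joint angles; "joint_velocities": joint speeds; "joint_torque": joint torques, N m; "tool_pos": TCP position; "ee_rot": TCP orientation; "force": force on the tool from outside, world axes, zero at the start; "moment": the same for the moment, N m; "opening": finger opening in mm; "finger_force": force on a finger pad.
Only numpy, scipy, OpenCV 4.12 (cv2) and the standard library are available. Lean on these libraries where they do the work, as an engineer would, in place of code of your own. Each camera call takes 0.05 s, during which the arm holds its last target. There are 200 camera calls.

## Working session

There is one attempt and no reset: what is moved stays moved. The work goes in short steps, Python scripts to look and compute and a shell command to move; the robot and the scene stay as the last step left them, time stands still between calls to the robot, and variables do not carry over. Pictures are saved under pics/ and viewed, at most 10 in all, crops included, and the job is handed in when it is done.

```bash
mkdir -p pics; ls; cat > h.py <<'E'
from workcell import *
import numpy as np, cv2
def save(p,n): cv2.imwrite('pics/'+n,np.ascontiguousarray(p["img"][:,:,::-1]))
E
python3 - <<'E'
from h import *
a=get_image("scene");b=get_image("side")
cv2.imwrite('pics/a.png',np.hstack([a["img"],b["img"]])[:,:,::-1][:, :1024].copy())
i=np.vstack([a["img"],b["img"]]); 
save(a,'sc.png');save(b,'si.png')
for n,p in (("scene",a),("side",b)):
    R=np.array(p["R"]);t=np.array(p["t"]);print(n,p["fx"],p["cx"],p["cy"],(-R.T@t).round(),R[2].round(2))
    for k in ["drift","pin_punch","stub_drift","rack","lens_tube","tray","mount","spacer"]:
        print(k,[(np.round(d["xy"]),round(d["confidence"],2),int(d["pixels"].sum())) for d in silhouettes(p,k)])
E
```

```text
pics
scene 394.28136686684275 255.91646705207535 190.87148737030506 [1144. -144.  938.] [-0.59  0.2  -0.78]
drift [(array([384., 166.]), 0.9, 517), (array([352., 126.]), 0.79, 426), (array([319., 188.]), 0.67, 437), (array([293., 120.]), 0.58, 394)]
pin_punch [(array([294., 192.]), 0.54, 284)]
stub_drift [(array([346., 182.]), 0.75, 226)]
rack [(array([309., 196.]), 0.97, 2050)]
lens_tube [(array([149., 233.]), 0.72, 940)]
tray [(array([149., 232.]), 0.37, 883)]
mount [(array([126., 241.]), 0.88, 2697)]
spacer [(array([128., 237.]), 0.65, 2950)]
side 379.5816830781871 251.40937262497852 189.24224037528128 [ 246. -568.  764.] [ 0.28  0.69 -0.67]
drift [(array([167., 131.]), 0.91, 392), (array([217., 122.]), 0.65, 382), (array([256., 143.]), 0.6, 335), (array([156., 174.]), 0.57, 514), (array([254., 133.]), 0.39, 143)]
pin_punch [(array([268., 161.]), 0.71, 259), (array([214., 199.]), 0.19, 447)]
stub_drift [(array([251., 128.]), 0.46, 139)]
rack [(array([267., 176.]), 0.82, 1837), (array([338., 269.]), 0.18, 821)]
lens_tube [(array([341., 269.]), 0.55, 924)]
tray [(array([388., 287.]), 0.92, 1956)]
mount [(array([355., 309.]), 0.95, 4288)]
spacer [(array([336., 263.]), 0.54, 140)]
```

View pics/sc.png

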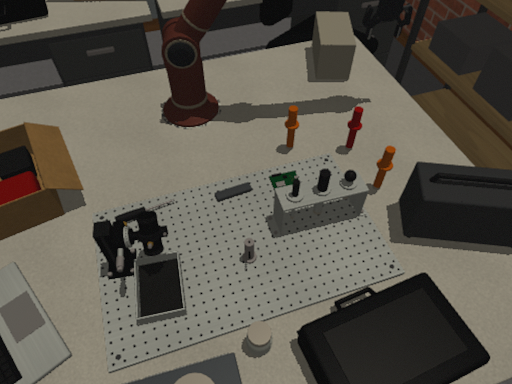

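View pics/si.png

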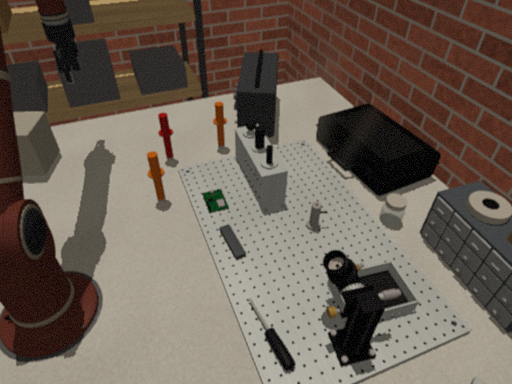

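The scene picture shows three orange/red look-alikes standing on the bench at (292,125), (354,128) and (385,167). The rack holds the pin punch at about (296,187), a thick black handle at (323,181) and a ball knob at (349,177). The tube and mount are near (145,235). I think (323,181) is the drift because it has a thick cylindrical black handle. An enlarged crop will confirm it.

```bash
python3 - <<'E'
import cv2,numpy as np
a=cv2.imread('pics/sc.png');b=cv2.imread('pics/si.png')
def c(i,x,y): return cv2.resize(i[y:y+75,x:x+100],(400,300),interpolation=cv2.INTER_CUBIC)
cv2.imwrite('pics/c1.png',np.vstack([np.hstack([c(a,268,160),c(b,215,115)]),np.hstack([c(a,90,200),c(b,300,245)])]))
E
```

```text
(no output)
```

View pics/c1.png

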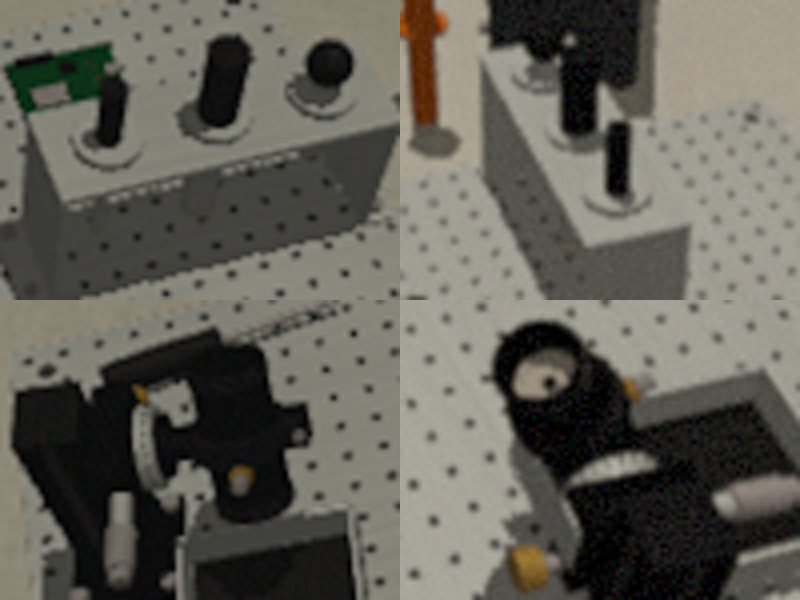

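The crop confirms it. The middle hole holds the thick cylindrical black handle at scene (325,171) and side (259,135). The slim punch is at (294,190) and the ball knob at (350,176), and every look-alike is orange or red and outside the rack. Next I'll locate things.

```bash
cat >> h.py <<'E'
def bp(p,uv,z):
    R=np.array(p["R"]);t=np.array(p["t"]);o=-R.T@t
    d=R.T@np.array([(uv[0]-p["cx"])/p["fx"],(uv[1]-p["cy"])/p["fy"],1.]);return (o+d*(z-o[2])/d[2])[:2].round(1)
def pr(p,X):
    c=np.array(p["R"])@np.array(X,float)+np.array(p["t"]);return np.array([p["cx"]+p["fx"]*c[0]/c[2],p["cy"]+p["fy"]*c[1]/c[2]]).round(1)
E
python3 - <<'E'
from h import *
o=get_obs();print(o["clock"],o["tool_pos"],o["ee_rot"],o["opening"],o["force"],o["q"])
a=get_image("scene");b=get_image("side")
s=lambda x,y,c:(c[0]+x/4,c[1]+y/4)
A=(268,160);B=(215,115);C=(90,200);D=(300,245)
for n,u,v,z in [("pin",(107,149),(217,199),139.7),("drift",(218,124),(178,135),139.7),("stub",(320,97),(142,72),139.7),("drifttop",(229,43),(180,55),199.7)]:
    print(n,bp(a,s(*u,A),z),bp(b,s(*v,B),z))
print("rackcorners scene",bp(a,s(62,205,A),133.7),bp(a,s(398,122,A),133.7),"side",bp(b,s(185,247,B),133.7),bp(b,s(290,222,B),133.7),bp(b,s(82,55,B),133.7))
print("spacer face side",bp(b,s(147,82,D),162.6),"mouth",bp(b,s(140,67,D),180.3))
print("mouth scene",bp(a,s(240,73,C),180.3))
print("coltop scene",[bp(a,s(x,y,C),185.7) for x,y in[(12,120),(20,95),(82,95),(78,142),(15,148),(85,100)]])
for n in ("scene","side"):
    p=a if n=="scene" else b
    for k in ("tube_exit","spacer_mid","lens_tube"): print(n,k,[(d["xy"],d["confidence"]) for d in silhouettes(p,k)][:2])
E
```

```text
0.9 [147.38117112 633.05971577 248.32333032] [ 3.14157137e+00 -2.54020580e-05  2.91289603e+00] 85.52234309256797 [-0.51302774  0.06296576 -0.13836213] [-1.36852591  0.61486834 -0.01261138  1.42338323  0.00812134  1.10336961
 -0.04038729]
pin [596.8 150.7] [581.6 142.8]
drift [601.  226.5] [584.8 217.9]
stub [601.9 299.4] [589.9 299.2]
drifttop [585.2 232.4] [588.1 225.5]
rackcorners scene [624.5 109.4] [633.2 341.2] side [545.9 111.8] [619.7 110.3] [559.6 344.8]
spacer face side [ 566.2 -216.8] mouth [ 558.2 -218.4]
mouth scene [ 573.3 -206.3]
coltop scene [array([ 568.1, -332.8]), array([ 552.2, -327.1]), array([ 563.6, -293.7]), array([ 594.9, -299.1]), array([ 587.6, -332.7]), array([ 567.6, -292.4])]
scene tube_exit [([149.4, 233.0], 0.56)]
scene spacer_mid []
scene lens_tube [([149.0, 230.5], 0.59)]
side tube_exit [([343.9, 268.0], 0.8)]
side spacer_mid [([338.2, 262.7], 0.59)]
side lens_tube [([338.2, 272.5], 0.98)]
```

```bash
python3 -m inch '[[[-2,-1,-1,0,100],[-6,-3.4,-2,0,80],[-10.5,-6,-3,0,55],[-15,-8.5,-3,0,55],[-19.5,-11,-3,-2,55],[-24,-13.6,-3,-4,55],[-28.5,-16.2,-3,-6,55],[-33,-18.7,-3,-8,55],[-37.5,-21.2,-3,-9,55],[-42,-23.8,-3,-9,55],[-46.5,-26.4,-3,-9,55],[-50,-28.4,-3,-9,55]]]' 60 && python3 -m inch '[[[-1.5,-1,0,0,55],[-2,-1,0,0,55],[-2,-1,0,0,55],[-2,-1,0,0,55]]]' && python3 - <<'E'
from h import *
o=get_obs();print(o["clock"],o["tool_pos"],o["ee_rot"],o["opening"])
w=get_image("wrist");R=np.array(w["R"]);print((-R.T@np.array(w["t"])).round(1),R.round(2).tolist(),w["fx"],w["cx"],w["cy"])
for k in ("drift","rack"): print(k,[(d["xy"],d["confidence"]) for d in silhouettes(w,k)][:2])
save(w,'w1.png')
E
```

```text
clock: 2.5
tool_pos: [566.2, 246.3, 278.6]
ee_rot: [3.141, 0.0, 3.07]
force: [0.7, 1.4, 0.3]
opening: 46.8
finger_force: 0.0
clock: 2.9
tool_pos: [582.3, 239.4, 278.3]
ee_rot: [3.14, -0.002, 3.074]
force: [0.2, 0.3, 0.1]
opening: 46.8
finger_force: 0.0
2.9 [582.30869595 239.38671249 278.2531045 ] [ 3.13986691e+00 -1.74036681e-03  3.07434670e+00] 46.79883702537371
[515.3 243.8 403.1] [[0.07, 1.0, 0.0], [0.96, -0.07, 0.26], [0.26, -0.02, -0.97]] 297.3186396354542 256.1565829422901 195.493133639663
drift [([245.5, 205.2], 0.82), ([439.4, 138.7], 0.72)]
rack [([260.5, 176.5], 0.79), ([168.7, 198.9], 0.61)]
```

View pics/w1.png

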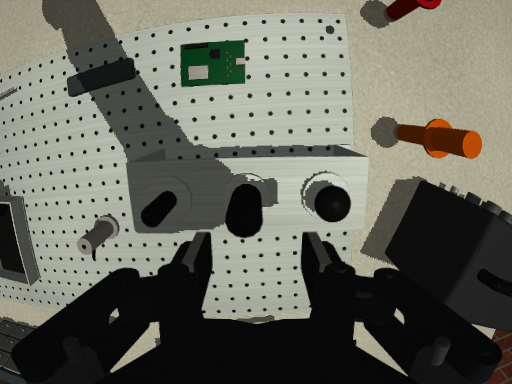

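The wrist picture shows the drift's handle with its top disc at about (244,221). The rack plate's corners are near (128,163), (366,157), (366,233) and (136,232), with the knob at (332,204) and the punch at (158,209).

```bash
cat >> h.py <<'E'
def wr(p,uv,z):
    R=np.array(p["R"]);t=np.array(p["t"]);o=-R.T@t
    a=np.array([uv[0]-p["cx"],uv[1]-p["cy"]]);r=np.hypot(*a);th=r/p["fx"]
    d=R.T@np.r_[a/r*np.sin(th),np.cos(th)];return (o+d*(z-o[2])/d[2])[:2].round(1)
def wpr(p,X):
    c=np.array(p["R"])@np.array(X,float)+np.array(p["t"]);r=np.hypot(c[0],c[1]);th=np.arctan2(r,c[2]);return np.array([p["cx"],p["cy"]])+p["fx"]*th*c[:2]/r
E
python3 - <<'E'
from h import *
w=get_image("wrist")
print("top",wr(w,(244,221),199.7),"corners",[wr(w,c,133.7) for c in [(128,163),(366,157),(366,233),(136,232)]],"knob",wr(w,(332,204),165),"punch",wr(w,(149,217),189.7))
m=silhouettes(w,"drift")[0]["pixels"];ys,xs=np.where(m);print(xs.min(),xs.max(),ys.min(),ys.max())
E
```

```text
top [589.6 229.2] corners [array([547.6, 115.7]), array([558.2, 345.5]), array([636.6, 348.1]), array([619.5, 111.2])] knob [592.5 303. ] punch [585.6 152.8]
223 271 172 237
```

```bash
python3 -m inch '[[[-0.4,-0.5,1,0,55],[-0.75,-1.05,3,0,55],[-0.75,-1.05,6,0,55],[-0.75,-1.05,9,0,55],[-0.75,-1.05,10.5,0,55],[-0.75,-1.05,11.2,0,55],[-0.75,-1.05,11.4,0,55],[-0.75,-1.05,11.4,0,55],[-0.75,-1.05,11.4,0,0],[-0.75,-1.05,11.4,0,0],[-0.75,-1.05,11.4,0,0],[-0.75,-1.05,11.4,0,0]]]' 30; python3 -m inch '[[[0,0,0,0,0],[0,0,0,0,0]]]'
```

```text
clock: 4.35
tool_pos: [591.7, 226.2, 165.7]
ee_rot: [3.14, 0.003, 3.07]
force: [0.6, 1.5, 5.6]
opening: 27.2
finger_force: 29.9
clock: 4.55
tool_pos: [591.7, 226.3, 165.7]
ee_rot: [3.14, 0.003, 3.07]
force: [-0.1, 0.8, 5.4]
opening: 27.2
finger_force: 30.0
```

```bash
python3 -m inch '[[[0,0,-0.5,0,0],[0,0,-2.5,0,0],[0,0,-5,0,0],[0,0,-7,0,0],[0,0,-7.8,0,0],[0,0,-7.8,0,0],[0,0,-7.8,0,0]]]' 30; python3 -m inch '[[[0.5,0,0,0,0],[1.2,0,0,0,0],[1.9,0,0,0,0],[2.6,0,-0.05,0,0],[3.3,0,0.05,0,0],[4,0,0.15,0,0],[4.6,0,0.25,0,0],[5.2,0,0.45,0,0],[5.7,0,0.6,0,0],[6.1,0,0.75,0,0],[6.1,0,0.75,0,0]]]' 30; python3 - <<'E'
from h import *
b=get_image("side");o=get_obs();print(o["tool_pos"],o["force"],o["moment"])
c=b["img"][60:210,160:360];cv2.imwrite('pics/s2.png',cv2.resize(c,(800,600),interpolation=cv2.INTER_CUBIC)[:,:,::-1])
E
```

```text
clock: 5.25
tool_pos: [590.2, 225.0, 241.0]
ee_rot: [-3.14, -0.002, 3.07]
force: [0.1, 0.1, -1.8]
opening: 27.5
finger_force: 30.6
clock: 6.35
tool_pos: [529.6, 230.1, 235.0]
ee_rot: [3.141, 0.0, 3.071]
force: [3.1, 2.8, 0.6]
opening: 27.4
finger_force: 32.8
[529.67771193 230.09169725 235.02936001] [1.84593746 1.99426184 0.1252472 ] [ 0.62066374 -0.75612787  0.08864239]
```

View pics/s2.png

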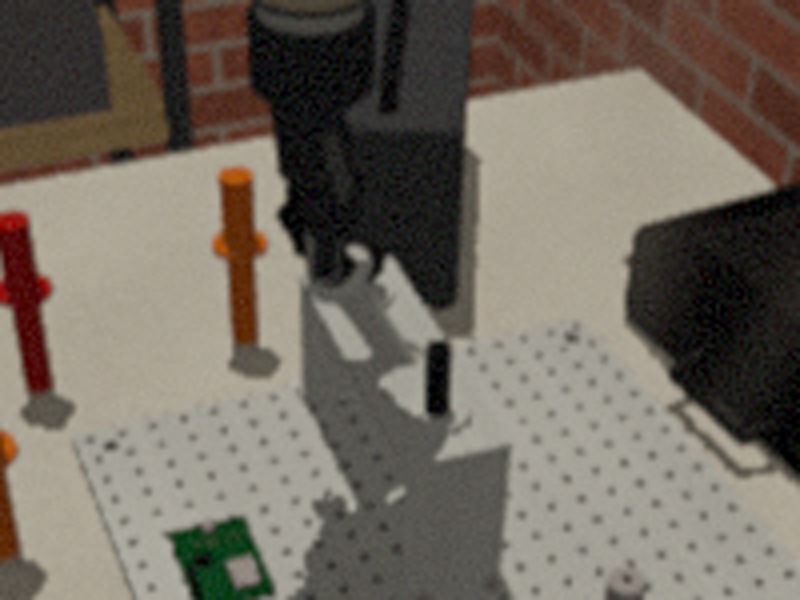

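The drift now leans in the jaws: the rod runs from about (385,265) to (435,340) in the crop. Next I'll tighten the grip, draw the drift out along its axis and check the angle.

```bash
python3 -m inch '[[[0,0,0,0,0],[0,0,0,0,0],[0.5,0,-0.9,0,0],[1.4,0,-2.6,0,0],[2.3,0,-4.4,0,0],[2.3,0,-6,0,0],[2.3,0,-8,0,0],[2.3,0,-8,0,0],[2.3,0,-8,0,0]]]' 110; python3 - <<'E'
from h import *
a=get_image("scene");b=get_image("side")
o=get_obs();T=o["tool_pos"];print(o["clock"],T,o["ee_rot"],o["force"])
pa=pr(a,T);pb=pr(b,T);print(pa,pb)
for n,p in(("a",a),("b",b)):
    print(n,[(np.round(d["xy"]),round(d["confidence"],2)) for d in silhouettes(p,"drift")])
def c(p,q):
    x,y=int(q[0])-45,int(q[1])-30;print(x,y);i=p["img"][max(y,0):max(y,0)+100,x:x+100];return cv2.resize(i,(400,400),interpolation=cv2.INTER_CUBIC)
cv2.imwrite('pics/c3.png',np.hstack([c(a,pa),c(b,pb)])[:,:,::-1])
E
```

```text
clock: 7.3
tool_pos: [505.5, 230.3, 313.4]
ee_rot: [-3.139, -0.004, 3.069]
force: [0.2, -0.1, -2.3]
opening: 26.2
finger_force: 109.0
7.4 [505.63040964 230.52623586 312.82889638] [-3.1386279  -0.00483511  3.06950362] [-0.00981237 -0.06420284 -1.70373379]
[317.  115.9] [228.8  95. ]
a [(array([383., 165.]), 0.97), (array([353., 125.]), 0.94), (array([292., 124.]), 0.91)]
b [(array([240., 110.]), 0.92), (array([219., 120.]), 0.63), (array([158., 173.]), 0.63), (array([166., 134.]), 0.63), (array([339., 269.]), 0.23)]
272 85
183 65
```

View pics/c3.png

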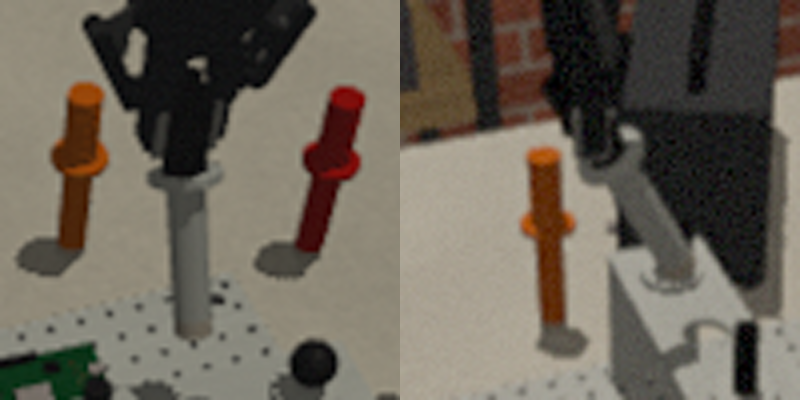

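The drift is clear of the rack. The tip shows at crop (195,330) in scene and (675,272) in side, and the collar at (184,178) and (612,162).

```bash
cat >> h.py <<'E'
def tri(a,ua,b,ub):
    P=[np.array([[p["fx"],0,p["cx"]],[0,p["fy"],p["cy"]],[0,0,1]])@np.c_[np.array(p["R"]),np.array(p["t"])] for p in(a,b)]
    X=cv2.triangulatePoints(P[0],P[1],np.array(ua,float).reshape(2,1),np.array(ub,float).reshape(2,1)).ravel();return X[:3]/X[3]
E
python3 - <<'E'
from h import *
from scipy.optimize import least_squares
a=get_image("scene");b=get_image("side")
t=tri(a,(320.8,167.5),b,(251.8,133));k=tri(a,(318,129.5),b,(236,105.5));print(t,k,np.linalg.norm(t-k))
T=np.array(get_obs()["tool_pos"])
for e in(t,k):
  d=T+[0,0,2]-e; print(np.linalg.norm(d),np.degrees(np.arctan2(-d[0],d[2])),np.degrees(np.arctan2(d[1],d[2])))
E
```

```text
[565.40263077 230.10945613 190.0327788 ] [522.22404537 229.34737582 282.51225275] 102.06578322344542
138.85344636445134 25.08547854406889 0.47612637907978983
36.83112990846141 25.24542291100646 3.1087423836262507
```

```bash
python3 -m inch '[[[0,-1,-1,0,0],[0,-4,-2.5,0,0],[-0.2,-8,-3.2,0,0],[-0.4,-12,-3.2,0,0],[-0.5,-16,-3.2,0,0],[-0.6,-20,-3.2,0,0],[-0.8,-24,-3.2,0,0],[-1,-28,-3.2,0,0],[-1.1,-32,-3.2,0,0],[-1.1,-35,-3.2,0,0],[-1.1,-36,-3.2,0,0],[-1.1,-36,-3.2,0,0]]]' 110;  python3 -m inch '[[[0,0,0,0,0],[0,0,0,0,0]]]';python3 - <<'E'
from h import *
o=get_obs();print(o["clock"],o["tool_pos"],o["ee_rot"])
w=get_image("wrist");np.savez('w2.npz',**{k:np.array(w[k]) for k in("img","R","t","fx","fy","cx","cy")})
for k in ("lens_tube","spacer","mount","drift"): print(k,[(d["xy"],d["confidence"]) for d in silhouettes(w,k)][:2])
print(wpr(w,(561,-215,180)))
save(w,'w2.png')
E
```

```text
clock: 8.8
tool_pos: [491.6, -130.6, 347.3]
ee_rot: [-3.141, 0.0, 3.066]
force: [0.3, 0.4, -1.8]
opening: 26.5
finger_force: 108.9
clock: 9.0
tool_pos: [492.6, -126.2, 346.9]
ee_rot: [3.14, 0.0, 3.074]
force: [0.2, 0.3, -0.8]
opening: 25.9
finger_force: 108.9
9.0 [ 492.59915329 -126.16363601  346.92446745] [3.14028693e+00 4.20912589e-05 3.07379128e+00]
lens_tube [([173.4, 242.9], 0.81)]
spacer [([183.4, 248.0], 0.74)]
mount [([138.6, 239.1], 0.95), ([256.5, 267.7], 0.18)]
drift [([255.9, 268.5], 0.91), ([353.0, 116.9], 0.68)]
[180.27092116 249.42215791]
```

View pics/w2.png

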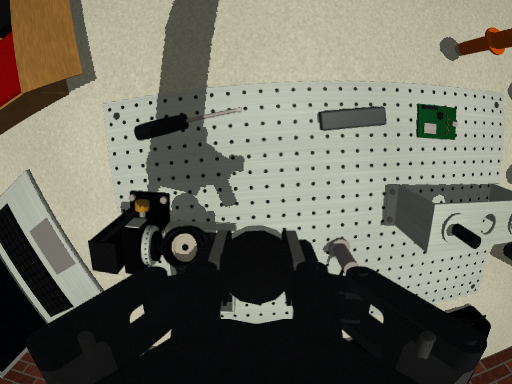

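The wrist picture shows the tube's mouth at about (184,246), with the white spacer face and its aperture at (185,247). The mount column is to the left, near (110,250). I'll enlarge it once for the exact centre.

```bash
python3 - <<'E'
import numpy as np,cv2
i=np.load('w2.npz')["img"][185:281,85:213]
i=np.clip(i.astype(float)*1.6,0,255).astype('uint8')
cv2.imwrite('pics/w2c.png',cv2.resize(i,(768,576),interpolation=cv2.INTER_CUBIC)[:,:,::-1])
E
```

```text
(no output)
```

View pics/w2c.png

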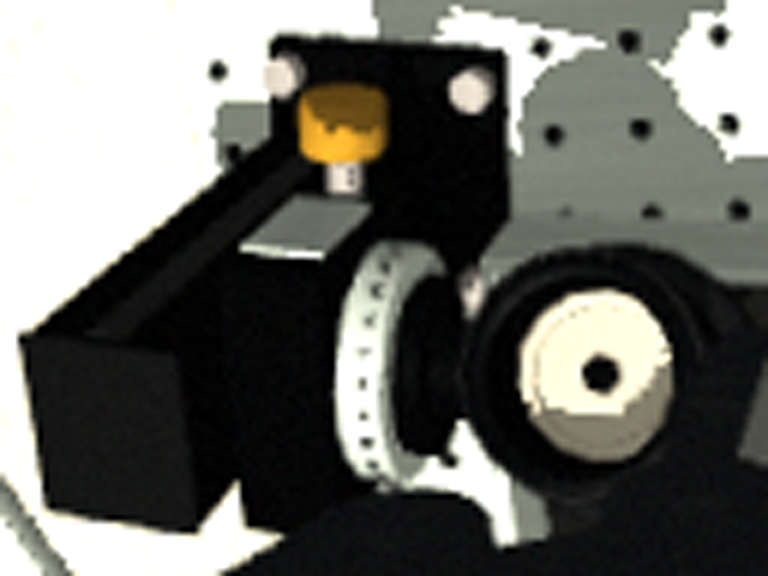

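In the crop the aperture is at (600,374). The column's top corners are (22,337), (180,352), (197,530) and (45,507).

```bash
python3 - <<'E'
from h import *
w=np.load('w2.npz');f=lambda x,y:(85+x/6,185+y/6)
F=wr(w,f(600,374),162.6);c=np.array([wr(w,f(*q),185.7) for q in[(22,337),(180,352),(197,530),(45,507)]]);C=c.mean(0)
e=c[1]-c[0]+c[2]-c[3];g=c[3]-c[0]+c[2]-c[1]
print("face",F,c.tolist(),C,"edge ang",np.degrees(np.arctan2(e[1],e[0]))-90,np.degrees(np.arctan2(g[1],g[0])))
# face: from column: 99*y - 30*sin28*x (face is 20 deep, middle 50)
v=F-C;print(np.hypot(*v),np.degrees(np.arctan2(v[1],v[0]))-np.degrees(np.arctan2(99,-30*np.sin(np.radians(28)))))
b=get_image("side");print(pr(b,[*F,162.6]),"seen 336.8,265.5")
E
```

```text
face [ 566.6 -214.3] [[545.7, -328.4], [549.4, -291.9], [588.5, -298.8], [584.0, -334.8]] [ 566.9   -313.475] edge ang -6.452927355483368 -9.750178004283153
99.17545374234489 -7.923484198340702
[336.3 264.5] seen 336.8,265.5
```

```bash
python3 -m inch '[[[0.1,-1,0,0,0],[0.3,-3,0,1,0],[0.5,-5,0.4,2,0],[0.7,-7,0.8,3,0],[0.77,-7.9,1.1,3.6,0],[0.77,-7.9,1.1,3.6,0],[0.77,-7.9,1.1,3.6,0],[0.77,-7.9,1.1,3.6,0]]]' 110; python3 - <<'E'
from h import *
a=get_image("scene");b=get_image("side");o=get_obs();T=np.array(o["tool_pos"]);print(o["clock"],T,o["ee_rot"],o["force"])
t=T+[58,-7.6,-120.5];pa=pr(a,t);pb=pr(b,t);m=[566.6-9.3,-214.1,180.3];print("tip pred",t,pa,pb,"mouth",pr(a,m),pr(b,m))
def c(p,q):
    x,y=int(q[0])-50,int(q[1])-50;print(x,y);return cv2.resize(p["img"][y:y+100,x:x+100],(400,400),interpolation=cv2.INTER_CUBIC)
cv2.imwrite('pics/c4.png',np.clip(1.4*np.hstack([c(a,pa),c(b,pb)])[:,:,::-1],0,255))
E
```

```text
clock: 10.1
tool_pos: [479.5, -205.3, 336.0]
ee_rot: [3.141, 0.0, 3.01]
force: [-0.1, 0.8, -1.0]
opening: 26.1
finger_force: 108.9
10.2 [ 479.35655974 -205.59580794  335.99915752] [3.14115220e+00 3.88618711e-04 3.00928761e+00] [-0.06370709  0.67621644 -2.17030531]
tip pred [ 537.35655974 -213.19580794  215.49915752] [141.3 198.2] [326.6 251.2] mouth [145.5 213.8] [333.4 260.2]
91 148
276 201[ WARN:0@1.337] global loadsave.cpp:1063 imwrite_ Unsupported depth image for selected encoder is fallbacked to CV_8U.
```

View pics/c4.png

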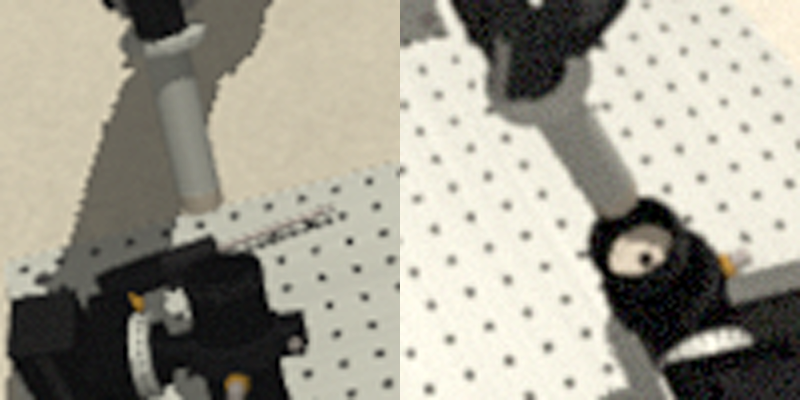

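The tip is just above the mouth. In the crop it is at (203,200) in scene and (619,205) in side. The mouth's centre is near (637,237) in side.

```bash
python3 - <<'E'
from h import *
a=get_image("scene");b=get_image("side")
t=tri(a,(141.8,198.2),b,(330.8,252));print("tip",t,pr(a,t),pr(b,t))
k=tri(a,(91+165/4,148+48/4),b,(276+137/4,201+100/4));print("collar",k,np.linalg.norm(k-t),"lean",np.degrees(np.arctan2(*(np.hypot(*(t-k)[:2]),(k-t)[2]))))
a_=np.array([-.465,.0613,.883]);F=np.array([566.5,-215.3,162.6])
d=t-F;print("along",d@a_,"perp",d-(d@a_)*a_)
E
```

```text
tip [ 541.77122753 -214.73149359  216.96757792] [140.7 199.4] [329.2 250.6]
collar [ 494.71084095 -208.95947744  297.68480613] 93.61232336606929 lean 30.429837863033462
along 59.54029994282277 perp [ 2.957467   -3.08131397  1.79349307]
```

```bash
python3 -m inch '[[[0.22,0.17,0,0,0],[-0.15,0.17,0.7,0,0],[-0.53,0.17,1.41,0,0],[-0.9,0.17,2.12,0,0],[-1.19,0.17,2.65,0,0],[-1.37,0.17,3,0,0],[-1.56,0.17,3.35,0,0],[-1.65,0.17,3.53,0,0],[-1.65,0.17,3.53,0,0]]]' 110; python3 -m inch '[[[-0.1,0,0.18,0,0],[-0.19,0,0.35,0,0],[-0.29,0,0.53,0,0],[-0.38,0,0.71,0,0],[-0.47,0,0.88,0,0],[-0.47,0,0.88,0,0]]]'
```

```text
clock: 11.2
tool_pos: [495.5, -207.2, 300.3]
ee_rot: [3.142, -0.0, 3.007]
force: [-0.9, 0.5, -2.0]
opening: 25.9
finger_force: 108.9
clock: 11.8
tool_pos: [500.1, -207.8, 291.4]
ee_rot: [3.141, -0.001, 3.007]
force: [-0.8, -0.3, -2.0]
opening: 25.6
finger_force: 108.9
```

```bash
python3 -m inch '[[[-0.12,0,0.22,0,0],[-0.23,0,0.44,0,0],[-0.33,0,0.62,0,0],[-0.42,0,0.79,0,0],[-0.52,0,0.97,0,0],[-0.61,0,1.15,0,0],[-0.61,0,1.15,0,0]]]' 110; python3 -m inch '[[[-0.1,0,0.18,0,0],[-0.19,0,0.35,0,0],[-0.29,0,0.53,0,0],[-0.38,0,0.71,0,0],[-0.47,0,0.88,0,0],[-0.47,0,0.88,0,0]]]'
```

```text
clock: 12.5
tool_pos: [506.1, -208.7, 280.5]
ee_rot: [-3.142, -0.0, 3.007]
force: [-0.8, 0.0, 0.5]
opening: 25.8
finger_force: 109.8
clock: 13.1
tool_pos: [510.3, -209.5, 272.6]
ee_rot: [-3.141, 0.0, 3.007]
force: [-2.3, 0.0, 2.9]
opening: 25.8
finger_force: 109.9
```

```bash
python3 -m inch '[[[-0.12,0,0.22,0,0],[-0.23,0,0.44,0,0],[-0.35,0,0.66,0,0],[-0.47,0,0.88,0,0]]]' 110; python3 - <<'E'
from h import *
a=get_image("scene");b=get_image("side")
def c(p,x,y): return cv2.resize(p["img"][y:y+100,x:x+100],(400,400),interpolation=cv2.INTER_CUBIC)
cv2.imwrite('pics/c5.png',np.clip(1.4*np.hstack([c(a,91,160),c(b,290,205)])[:,:,::-1],0,255).astype('uint8'))
E
```

```text
clock: 13.5
tool_pos: [514.5, -210.2, 264.3]
ee_rot: [-3.142, -0.001, 3.007]
force: [-7.5, 1.5, 13.9]
opening: 25.6
finger_force: 110.0
```

View pics/c5.png

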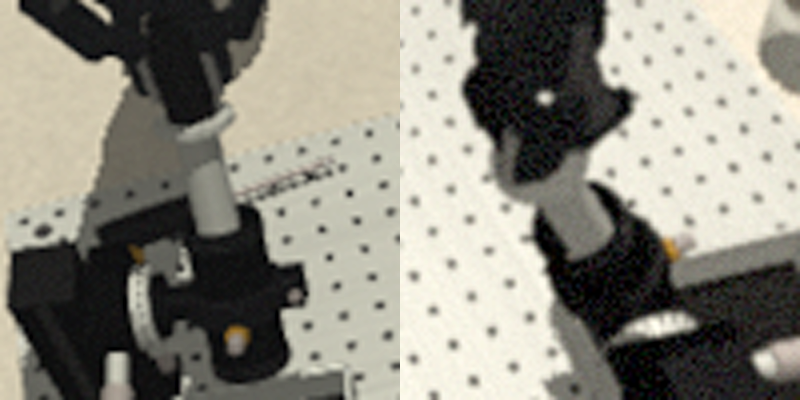

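The rod is well inside the bore, at (215,190) in scene and (575,215) in side, pushing at about 16 N along the axis. I'll carry on.

```bash
python3 -m inch '[[[-0.12,0,0.22,0,0],[-0.23,0,0.44,0,0],[-0.35,0,0.66,0,0],[-0.47,0,0.88,0,0]]]' 110; python3 -m inch '[[[-0.12,0,0.22,0,0],[-0.23,0,0.44,0,0],[-0.35,0,0.66,0,0],[-0.47,0,0.88,0,0]]]'; python3 -m inch '[[[-0.12,0,0.22,0,0],[-0.23,0,0.44,0,0],[-0.23,0,0.44,0,0],[-0.23,0,0.44,0,0],[-0.23,0,0.44,0,0]]]'
cat > sp.py <<'E'
from h import *
for n in("scene","side"):
    p=get_image(n);R=silhouettes(p,"spacer");print(n,[(np.round(d["xy"]),round(d["confidence"],2),int(d["pixels"].sum()),p["img"][d["pixels"]].mean(0).round()) for d in R],"tray",[(np.round(d["xy"]),round(d["confidence"],2)) for d in silhouettes(p,"tray")][:1])
E
python3 sp.py
```

```text
clock: 14.0
tool_pos: [519.1, -210.8, 255.4]
ee_rot: [-3.142, -0.001, 3.007]
force: [-7.8, 1.9, 12.8]
opening: 25.9
finger_force: 110.0
clock: 14.4
tool_pos: [523.8, -211.4, 246.6]
ee_rot: [3.142, -0.001, 3.007]
force: [-3.9, 0.8, 8.0]
opening: 25.6
finger_force: 110.0
clock: 14.9
tool_pos: [527.2, -211.4, 240.1]
ee_rot: [3.142, -0.0, 3.007]
force: [1.0, -0.5, -1.8]
opening: 25.9
finger_force: 109.5
scene [(array([157., 275.]), 0.79, 290, array([102.,  96.,  83.]))] tray [(array([160., 290.]), 0.59)]
side [(array([326., 260.]), 0.56, 380, array([60., 59., 55.])), (array([382., 287.]), 0.52, 59, array([163., 153., 136.]))] tray []
```

```bash
python3 -m inch '[[[0.24,0,-0.44,0,0],[0.7,0,-1.32,0,0],[1.17,0,-2.2,0,0],[1.74,0,-3.27,0,0],[2.3,0,-4.33,0,0],[2.86,0,-5.4,0,0],[3.42,0,-6.45,0,0],[4,0,-7.5,0,0],[4.5,0,-8.5,0,0],[5,0,-9.5,0,0],[5.4,0,-10.2,0,0],[5.4,0,-10.2,0,0]]]' 110; python3 sp.py; python3 - <<'E'
from h import *
a=get_image("scene");b=get_image("side");o=get_obs();print(o["tool_pos"],o["ee_rot"],o["force"])
for z in(20,33,50): print(bp(a,(157,275),z),bp(b,(382,287),z))
for k in("tray",): print([bp(a,d["xy"],17) for d in silhouettes(a,k)],[bp(b,d["xy"],17) for d in silhouettes(b,k)])
for n,p in(("a",a),("b",b)): print(n,[(np.round(d["xy"]),round(d["confidence"],2),np.c_[np.where(d["pixels"])][:,::-1].min(0),np.c_[np.where(d["pixels"])][:,::-1].max(0)) for d in silhouettes(p,"drift")])
E
```

```text
clock: 16.4
tool_pos: [473.5, -204.6, 343.9]
ee_rot: [-3.141, 0.002, 3.007]
force: [0.9, -0.3, -2.3]
opening: 26.0
finger_force: 109.4
scene [(array([157., 288.]), 0.94, 378, array([108., 102.,  88.]))] tray [(array([162., 292.]), 0.73)]
side [(array([378., 288.]), 0.58, 88, array([155., 146., 130.]))] tray [(array([388., 285.]), 0.61)]
[ 473.55694893 -204.19333695  342.14017344] [ 3.14149688e+00 -9.83016161e-04  3.00717711e+00] [ 1.07397705  0.51285036 -2.09323902]
[ 632.7 -231.6] [ 706.9 -222.8]
[ 640.  -230.4] [ 698.9 -228.8]
[ 649.4 -228.8] [ 688.3 -236.7]
[array([ 681.4, -228.4])] [array([ 728.3, -222.1])]
a [(array([384., 164.]), 0.95, array([372, 145]), array([394, 189])), (array([292., 123.]), 0.84, array([283, 106]), array([298, 149])), (array([352., 124.]), 0.84, array([345, 106]), array([362, 150])), (array([129., 162.]), 0.59, array([118, 124]), array([145, 197]))]
b [(array([314., 226.]), 0.67, array([285, 190]), array([331, 253])), (array([218., 121.]), 0.66, array([214, 103]), array([226, 148])), (array([170., 130.]), 0.59, array([158, 113]), array([173, 160])), (array([153., 175.]), 0.56, array([147, 151]), array([165, 202]))]
```

```bash
cat > fit.py <<'E'
from h import *
from itertools import product
o=get_obs();T=np.array(o["tool_pos"]);y=o["ee_rot"][2];u=np.array([np.cos(y),np.sin(y),0]);v=np.array([np.sin(y),-np.cos(y),0])
V=[]
for n in("scene","side"):
    p=get_image(n);L=silhouettes(p,"drift");q=pr(p,T+60*-u*.47-[0,0,53])
    d=min(L,key=lambda d:np.hypot(*(np.array(d["xy"])-q)));V.append((p,d["pixels"]));print(n,q,d["xy"])
def ren(p,th,L):
    a=u*np.sin(th)+np.array([0,0,np.cos(th)]);b=np.cross(a,v);g=T+[0,0,2]
    m=np.zeros((384,512),np.uint8)
    for r,z0,z1 in((12,-100,0),(23,0,6)):
        P=np.array([pr(p,g+(z-L)*a+r*(np.cos(f)*v+np.sin(f)*b)) for z in(z0,z1) for f in np.linspace(0,6.28,16)])
        cv2.fillConvexPoly(m,cv2.convexHull(P.round().astype(np.int32)),1)
    return m>0
S=[]
for th,L in product(range(16,40,2),range(28,44,3)):
    s=[]
    for p,M in V:
        r=ren(p,np.radians(th),L);s.append((r&M).sum()/ (r|M).sum())
    S.append((round(sum(s)/2,3),th,L,np.round(s,2)))
for s in sorted(S,key=lambda s:-s[0])[:5]: print(s)
E
python3 fit.py
```

```text
scene [133.6 165.1] [131.6, 158.9]
side [312.4 227.2] [314.3, 226.6]
(np.float64(0.563), 28, 31, array([0.65, 0.47]))
(np.float64(0.558), 28, 34, array([0.63, 0.48]))
(np.float64(0.543), 28, 37, array([0.6 , 0.49]))
(np.float64(0.535), 26, 31, array([0.63, 0.44]))
(np.float64(0.534), 26, 34, array([0.64, 0.43]))
```

```bash
python3 -m inch '[[[0.1,1,0,0,0],[0.3,4,0,0,0],[0.5,8,0,0,0],[0.8,12,0,0,0],[1,16.5,0,-1,0],[1.3,21,0,-2,0],[1.6,25.5,0,-3,0],[1.9,30,0.4,-3.6,0],[2.1,34,0.8,-3.6,0],[2.4,38,1.2,-3.6,0],[2.6,41.5,1.2,-3.6,0],[2.76,43.8,1.2,-3.6,0]]]' 110; python3 -m inch '[[[0,0,0,0,0],[0,0,0,0,0],[0,0,0,0,0]]]'; python3 fit.py; python3 -c "
from h import *
o=get_obs();print(o['tool_pos'],o['ee_rot'])"
```

```text
clock: 18.4
tool_pos: [503.6, 238.1, 330.3]
ee_rot: [3.14, -0.001, 3.075]
force: [-0.2, -0.1, -1.1]
opening: 25.8
finger_force: 109.3
clock: 18.7
tool_pos: [505.0, 232.2, 330.6]
ee_rot: [-3.14, 0.0, 3.068]
force: [0.2, -0.1, -2.1]
opening: 26.0
finger_force: 109.3
scene [319.7 134.3] [319.8, 131.2]
side [239.7 105.9] [238.8, 103.2]
(np.float64(0.704), 28, 37, array([0.64, 0.76]))
(np.float64(0.698), 28, 34, array([0.65, 0.74]))
(np.float64(0.683), 28, 31, array([0.66, 0.71]))
(np.float64(0.668), 28, 40, array([0.6 , 0.74]))
(np.float64(0.654), 30, 34, array([0.64, 0.67]))
[505.1304992  232.41980854 330.80522217] [-3.14138843e+00  2.24677437e-04  3.06801436e+00]
```

```bash
python3 -m inch '[[[0,0.17,1,0,0],[0,0.17,2.5,0,0],[0,0.17,3.8,0,0],[0,0.17,4.3,0,0],[-0.4,0.17,5.1,0,0],[-0.8,0.17,5.8,0,0],[-1.2,0.17,6.6,0,0],[-1.4,0.17,6.9,0,0],[-1.5,0.17,7.1,0,0],[-1.5,0.17,7.1,0,0]]]' 60; python3 -m inch '[[[-0.1,0,0.19,0,0],[-0.2,0,0.38,0,0],[-0.3,0,0.57,0,0],[-0.4,0,0.76,0,0],[-0.4,0,0.76,0,0]]]'
```

```text
clock: 19.9
tool_pos: [520.2, 234.1, 259.4]
ee_rot: [-3.141, -0.0, 3.07]
force: [0.9, -0.1, -2.2]
opening: 26.0
finger_force: 109.3
clock: 20.4
tool_pos: [524.0, 233.7, 251.7]
ee_rot: [-3.141, -0.001, 3.07]
force: [-0.1, -0.9, -1.8]
opening: 26.1
finger_force: 109.3
```

```bash
python3 -m inch '[[[-0.1,0,0.19,0,0],[-0.2,0,0.38,0,0],[-0.3,0,0.57,0,0],[-0.4,0,0.76,0,0],[-0.4,0,0.76,0,0]]]' 60; python3 -m inch '[[[-0.1,0,0.19,0,0],[-0.2,0,0.38,0,0],[-0.3,0,0.57,0,0],[-0.4,0,0.76,0,0],[-0.5,0,0.94,0,0],[-0.5,0,0.94,0,0]]]'
```

```text
clock: 20.9
tool_pos: [528.0, 233.4, 244.0]
ee_rot: [-3.141, -0.001, 3.07]
force: [0.3, 0.5, -1.2]
opening: 25.9
finger_force: 109.3
clock: 21.5
tool_pos: [533.0, 233.0, 234.6]
ee_rot: [-3.141, -0.001, 3.07]
force: [0.2, 0.2, -1.5]
opening: 26.0
finger_force: 109.3
```

```bash
python3 -m inch '[[[-0.1,0,0.19,0,0],[-0.2,0,0.38,0,0],[-0.3,0,0.57,0,0],[-0.4,0,0.76,0,0],[-0.5,0,0.9,0,0],[-0.5,0,0.9,0,0]]]' 25; python3 -m inch '[[[-0.5,0,0,0,0],[-1,0,0,0,0],[-1.5,0,0,0,0],[-1.5,0,0,0,0]]]' 25
```

```text
clock: 22.1
tool_pos: [538.0, 232.7, 225.7]
ee_rot: [-3.141, -0.0, 3.07]
force: [-1.2, -0.7, -1.8]
opening: 25.8
finger_force: 109.3
clock: 22.5
tool_pos: [546.6, 232.4, 223.0]
ee_rot: [-3.138, -0.017, 3.071]
force: [-8.3, 0.7, -4.8]
opening: 25.7
finger_force: 108.9
```

```bash
python3 -m inch '[[[0,0,0,0,31],[0,0,0,0,31]]]' 25;  python3 -m inch '[[[0,0,0,0,31.7],[0,0,0,0,31.7]]]' 25
```

```text
clock: 22.7
tool_pos: [550.1, 231.8, 224.1]
ee_rot: [-3.14, -0.008, 3.071]
force: [-5.0, 0.3, -6.5]
opening: 27.0
finger_force: 62.0
clock: 22.9
tool_pos: [553.6, 231.5, 226.2]
ee_rot: [3.142, 0.001, 3.069]
force: [-2.2, 1.4, -4.1]
opening: 27.3
finger_force: 34.2
```

Grip is now about 34 N and the drift pivots. I'll go on straightening it.

```bash
python3 -m inch '[[[-0.5,0,0,0,31.7],[-1,0,0,0,31.7],[-1.5,0,0,0,31.7],[-2,0,0,0,31.7],[-2,0,0,0,31.7]]]' 25;  python3 -m inch '[[[-0.5,0,0,0,31.7],[-1,0,0,0,31.7],[-1.5,0,0,0,31.7],[-2,0,0,0,31.7],[-2,0,0,0,31.7]]]' 25; python3 fit.py
```

```text
clock: 23.4
tool_pos: [574.4, 230.2, 226.1]
ee_rot: [3.141, 0.002, 3.069]
force: [-2.1, -0.3, -2.3]
opening: 27.1
finger_force: 33.4
clock: 23.9
tool_pos: [593.9, 228.8, 226.0]
ee_rot: [3.141, 0.001, 3.069]
force: [-3.0, 0.6, -1.1]
opening: 27.3
finger_force: 33.3
scene [328.  188.9] [323.6, 177.9]
side [271.  134.3] [258.8, 132.1]
(np.float64(0.256), 16, 28, array([0.33, 0.18]))
(np.float64(0.253), 16, 31, array([0.33, 0.18]))
(np.float64(0.248), 16, 34, array([0.32, 0.17]))
(np.float64(0.238), 16, 37, array([0.31, 0.17]))
(np.float64(0.234), 16, 40, array([0.3 , 0.17]))
```

```bash
python3 -m inch '[[[0.2,0,0,0,31.7],[0.4,0,0,0,31.7],[0.4,0,0.8,0,31.7],[0.4,0,1.6,0,31.7],[0.4,0,2.4,0,31.7],[0.4,0,3.2,0,31.7],[0.4,0,4,0,31.7],[0.4,0,4.5,0,31.7],[0.4,0,4.5,0,31.7]]]' 25; python3 -m inch '[[[0,0,0.3,0,31.7],[0,0,0.6,0,31.7],[0,0,0.9,0,31.7],[0,0,1.2,0,31.7],[0,0,1.2,0,31.7]]]' 25; sed -i 's/range(16,40,2)/range(-10,20,2)/' fit.py; python3 fit.py
```

```text
clock: 25.0
tool_pos: [588.3, 229.0, 179.8]
ee_rot: [-3.141, -0.002, 3.07]
force: [-1.0, 0.2, -1.6]
opening: 27.0
finger_force: 33.2
clock: 25.5
tool_pos: [588.5, 229.0, 168.4]
ee_rot: [-3.141, -0.001, 3.07]
force: [0.2, -0.5, -3.3]
opening: 27.5
finger_force: 33.2
scene [324.  201.2] [382.8, 163.2]
side [268.4 151.5] [254.7, 145.2]
(np.float64(0.14), -4, 37, array([0.  , 0.28]))
(np.float64(0.137), -2, 31, array([0.  , 0.27]))
(np.float64(0.137), -2, 34, array([0.  , 0.27]))
(np.float64(0.136), -6, 31, array([0.  , 0.27]))
(np.float64(0.136), -6, 34, array([0.  , 0.27]))
```

Now lower the last few millimetres until contact, and release.

```bash
python3 -m inch '[[[0,0,0.1,0,31.7],[0,0,0.2,0,31.7],[0,0,0.3,0,31.7],[0,0,0.3,0,31.7]]]' 25; python3 -m inch '[[[0,0,0,0,34],[0,0,0,0,36],[0,0,0,0,45],[0,0,0,0,55],[0,0,0,0,55],[0,0,0,0,55]]]'
```

```text
clock: 26.1
tool_pos: [589.1, 229.2, 167.2]
ee_rot: [3.141, 0.001, 3.07]
force: [-1.3, -1.3, 4.6]
opening: 27.2
finger_force: 33.8
clock: 26.7
tool_pos: [588.9, 229.1, 165.9]
ee_rot: [-3.142, -0.0, 3.07]
force: [0.0, -0.3, 0.6]
opening: 47.0
finger_force: 0.0
```

```bash
python3 -m inch '[[[0,0,-0.5,0,55],[0,0,-2,0,55],[0,0,-5,0,55],[0,0,-9,0,55],[0,0,-13,0,55],[2,0,-15,0,55],[5,0,-15,0,55],[8,0,-15,0,55],[9,0,-15,0,55],[9,0,-15,0,55]]]'; python3 sp.py; python3 - <<'E'
from h import *
# compare the rack with the start pictures
for n,f,(x,y,w,h) in (("scene","sc",(283,160,85,60)),("side","si",(230,118,60,60))):
    p=get_image(n);i=p["img"].astype(int);j=cv2.imread('pics/%s.png'%f)[:,:,::-1].astype(int)
    D=lambda m:[(m[y:y+h,x:x+w].max(2)<45)]
    A,B=D(i)[0],D(j)[0];print(n,"dark px now/then/both",A.sum(),B.sum(),(A&B).sum())
    print([(np.round(d["xy"]),round(d["confidence"],2)) for k in("drift","pin_punch","stub_drift") for d in silhouettes(p,k)])
w=get_image("wrist")
for d in silhouettes(w,"drift")[:3]:
    ys,xs=np.where(d["pixels"]);print(d["xy"],d["confidence"],xs.min(),xs.max(),ys.min(),ys.max())
for z,t in((139.7,"collar"),(199.7,"top")): print(t,wpr(w,(589,228,z)).round())
E
```

```text
clock: 27.7
tool_pos: [498.2, 236.2, 316.8]
ee_rot: [3.141, 0.001, 3.072]
force: [-0.3, -0.6, -0.9]
opening: 46.9
finger_force: 0.0
scene [(array([158., 288.]), 0.59, 389, array([105.,  99.,  86.]))] tray [(array([164., 288.]), 0.9)]
side [(array([378., 286.]), 0.61, 65, array([156., 146., 130.]))] tray [(array([389., 284.]), 0.73)]
scene dark px now/then/both 467 474 456
[(array([292., 122.]), 0.94), (array([386., 167.]), 0.81), (array([320., 188.]), 0.72), (array([354., 127.]), 0.62), (array([296., 193.]), 0.58), (array([350., 182.]), 0.85), (array([156., 286.]), 0.44)]
side dark px now/then/both 676 675 656
[(array([164., 133.]), 0.97), (array([156., 175.]), 0.89), (array([218., 118.]), 0.68), (array([257., 139.]), 0.59), (array([270., 160.]), 0.53), (array([254., 128.]), 0.7)]
[421.4, 63.3] 0.85 381 458 41 78
[255.9, 263.2] 0.78 237 275 217 297
[269.4, 14.0] 0.75 250 289 0 36
collar [255. 259.]
top [255. 288.]
```

The rack matches the start picture almost pixel for pixel, so the drift is back in the middle hole. The spacer is in the tray and the gripper is clear.

```bash
python3 -c "
from workcell import *
print(job_done())"
```

```text
the job is handed in; nothing more can be done
None
```

The spacer was pushed out of the tube and lies in the catch tray, the drift hangs upright and released in the rack's middle hole where it started, and the job is handed in at about 28 s on the robot's clock.

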